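# Shut the keeper and bring the shift-rail tray to the gearbox housing

### The arm

A 6-joint arm with a two-finger parallel gripper is mounted at the origin on the work surface. World frame = base frame: x ahead of the robot, y to its left, z up, the work surface at z = 0. Lengths are in mm, angles in rad, forces in N, time in s.
With the tool pointing down it reaches from about 275 to 1000 mm from the base axis. Payload 8.4 kg.
Tool frame: the origin (TCP) lies on the centre line of the jaws, within the pads' length; the fingertips stand 22 mm ahead of it and the grasp point (between the pads) lies 3 mm ahead of it; z points along the fingers, y is the direction in which the jaws open and shut (so a half turn about z gives the same grasp; the last joint's range is limited). The gripper opens to 85 mm and grips with 20 to 120 N. Pads are 22 mm wide; open, the fingers measure 114 mm over their backs; the gripper's body (76 mm by 85 mm) begins 54 mm behind the grasp point. The pads swing forward as they close: fully open they stand 13 mm farther back than shut.
Start: joints at [-1.135, 0.353, 1.633, -0, 1.155, -0.002], TCP at [264.966, -566.057, 253.281] pointing down, gripper open.
Joint ranges: [-2.63, 2.63], [-0.92, 2.1], [0.06, 2.66], [-1.3, 4.44], [0, 2.69], [-3.02, 3.02]. Speed limits (rad/s): [2.22, 2.22, 2.79, 3.14, 3.14, 3.14].

### API

Orientations are given as [roll, pitch, yaw] about the fixed x, y, z axes, in that order (R = Rz(yaw) Ry(pitch) Rx(roll)).
In Python, from rig import r gives the robot as it stands.
- The arm moves only by the tool carry_out, never from a script. Its argument "rows" is text: rows parted by semicolons, each of 5 numbers parted by spaces: the opening, from 0 (shut) to 1 (fully open), then the shift along the tool's x, y, z in units of 30 mm (1.0 is 30 mm), then the turn about the tool's z in units of 8 degrees (1.0 is 8 degrees). A call has 1 to 12 rows; each row shifts and turns the commanded pose from where the row before left it, along the tool's axes as they then stand; what a row does not reach is not made up. A row lasts 1/8 s, in which the tool goes at most 62.5 mm and 10.7 degrees, less where a joint would pass 70% of its speed; a pose out of reach is approached as far as the arm can. A call is refused whole if a number of a shift passes 1 or a number of a turn 1, either way. A call with a gripper value outside its range is refused whole. The fingers move at their own pace and stop on an object; "newtons" is the grip in N (left out, the last holds). Time passes only in rows, so rows that do not move let the fingers close. It gives the time, the measured TCP pose, the force and the opening at its end, in the units of the state.
- r.sense(): the state, without advancing time (a new reading comes with each control period).
- r.grab_frame(name): name is "side" or "top" or "wrist"; returns the picture (420x560x3 uint8, blue, green, red); there is no depth.
- r.get_calibration(name): a dict with "intrinsics" (3x3 intrinsics, pixels), "position" and "rotation" of the camera in the world. Camera axes: x right, y up, looking along -z (the intrinsics and any distortion apply to the point x, -y, -z); pixel columns grow to the right and rows downward; lengths in mm; the calibration is good to about 2 mm. A picture is of the moment at which its call begins: read the wrist's pose just before it. get_calibration takes no time and is no camera call; for the wrist camera it gives the pose at the moment of the call.
- r.sign_off(): hands the job in, once; it reports no verdict.
The state is a dict: "clock": time; "qpos": joint angles; "qvel": joint speeds; "joint_efforts": joint torques, N m; "eef_pos": TCP position; "tcp_rot": TCP orientation; "contact_force": force on the tool from outside, world axes, zero at the start; "wrist_torque": the same for the moment, N m; "opening": opening from 0.0 (shut) to 1.0 (fully open).
Only numpy, scipy, OpenCV 4.12 (cv2) and the standard library are available. Lean on these libraries where they do the work, as an engineer would, in place of code of your own. Each camera call takes 0.05 s, during which the arm holds its last target.

### The job

The small carrying tray on the bench holds a gearbox shift rail in its cradle and one loose steel ball in a shallow open pocket: swing the tray's keeper bar down over the rail until it snaps fully home in its catch, then lift the tray by its handle. Carry it level, so that the ball never leaves its pocket, to the open aluminium shift housing and hold it over the middle of the housing, about a hand's width clear above it, for the fitter to take the parts. Finish while holding it there, level and still (do not set it down or let go), and leave the other tools on the bench undisturbed.

Things in the scene. Friction and masses are not known exactly. Their poses are not given: they have to be found in the camera images.
- tray_grip (a point): grey carrying tray, at the middle of its black handle grip: a level bar along the tray's x, 118 mm long, 16 wide (y), 22 high, on uprights 62 mm either side, free beneath. Tray 260 (x) x 150 mm (y), lip 18 mm high; underside 85 mm below this point. Axes: x along the handle towards the keeper's catch, y towards the rail cradle, z up. Loaded about 0.75 kg, about balanced here
- tray: the same tray, flat on the bench at the start; origin at the centre of its underside, same axes as tray_grip. Apart from the raised keeper nothing on it is higher than the grip's top (96 mm)
- keeper (a joint): keeper bar's angle about its hinge: 0 = shut against its stop, level over the rail along the tray's +x; grows as it is raised (1.5 nearly upright). Steel bar 10 mm thick, slightly stiff hinge: stays where left. Over the last 0.08 rad it must be pushed past a sprung ball (about 5 N at the tab), which then snaps over the bar and holds it
- keeper_hinge (a point): hinge axis of the keeper bar, on the tray at x = -90, y = +45, z = 37 mm from the centre of its underside; the axis runs along the tray's y
- keeper_tab (a point): middle of the upper face of the flat tab at the keeper's free end, where it is pushed: 32 mm along the bar, 18 wide, 6 thick, 198 mm from the hinge. Shut: x = +108, y = +45, z = 40 mm from the centre of the tray's underside. The catch post, 53 mm high, stands at the bar's +y side, 23 mm nearer the hinge than this point
- tray_pocket (a point): place of the ball's centre when mid-pocket: x = 0, y = -45, z = 23.5 mm from the centre of the tray's underside. The pocket is a round recess 24 mm wide, 3 mm deep, open above, in an aluminium block 96 x 48 mm; the ball rolls over its rim if the tray tips beyond about 45 degrees, or less when jerked
- ball_center (a point): the loose steel ball, 19 mm in diameter, at its centre
- rail_center (a point): the shift rail, a steel rod 14 mm in diameter and 130 mm long with three grooves near one end, at its centre; it lies loose along the tray's x in two black cradle blocks
- tray_cradle (a point): the place of the rail's centre in the cradle: x = 0, y = +45, z = 22 mm from the centre of the tray's underside
- housing_top (a point): the gearbox shift housing, a heavy cast aluminium box 280 x 186 mm and 80 mm high, fixed, open upwards, with two rails and forks inside; this point is the middle of its top opening, level with its flange face. x along its length, z up
- housing: the same housing; origin at the centre of its underside
- wrench: spanner 190 mm long lying on the bench, to be left alone
- screwdriver: screwdriver 200 mm long lying on the bench, to be left alone
- grease_tin: round tin 72 mm wide and 65 mm high, to be left alone
- socket: steel socket 32 mm wide and 36 mm high standing on the bench, to be left alone
Not all that is in view belongs to the job. Of the things shaped like the part that bears rail_center, the bare steel one is meant.

How it is judged:
By the outcome, as a careful person would: the job done as asked, in the order asked, and still so for the second after the job is handed in, while the arm keeps its last pose, push and grip.
It also fails if it takes over 61 s, if anything falls off the work surface, if the arm or the gripper's body presses on something with over 40 N, if the wrist force passes 120 N, or if a joint passes its speed limit or range.

## Working session

There is one attempt and no reset: what is moved stays moved. The work goes in short steps, Python scripts to look and compute and a tool call to move; the robot and the scene stay as the last step left them, time stands still between calls to the robot, and variables do not carry over. Pictures are saved under pics/ and viewed, and the job is handed in when it is done.

Besides the shell and the picture viewer there is one more tool, called after "Call:" in YAML: its name, and indented under it one key for each argument. carry_out: Moves the arm, as the interface text tells. Its arguments: {"type":"object","properties":{"rows":{"type":"string"},"newtons":{"type":"number"}},"required":["rows"]}

```bash
ls; mkdir -p pics
python3 - <<'E'
from rig import r
import cv2
print(r.sense())
for n in("side","top","wrist"):
    c=r.get_calibration(n); print(n,c)
    cv2.imwrite(f"pics/{n}0.png",r.grab_frame(n))
E
```

```text
pics
{'clock': 0.0, 'qpos': array([-1.13542363e+00,  3.53655679e-01,  1.63414484e+00,  1.61864741e-06,
        1.15519599e+00, -2.37264310e-03]), 'qvel': array([-0.00029354, -0.00131123,  0.00066897,  0.00104095, -0.00272087,
        0.00099612]), 'joint_efforts': array([ 1.29313339e-03, -6.05251694e+01, -3.42064869e+01,  5.23353879e-05,
        9.59328900e-03,  5.79779766e-06]), 'eef_pos': array([ 264.76234705, -565.65238148,  252.55237722]), 'tcp_rot': array([-3.14018881e+00, -4.81077079e-06,  4.37744685e-01]), 'contact_force': array([ 0.9723044 ,  1.32668689, -0.24732916]), 'wrist_torque': array([-0.02668795, -0.05826598,  0.03340986]), 'opening': 0.9981998069132733}
side {'intrinsics': array([[424.09342655,   0.        , 285.12961499],
       [  0.        , 424.09342655, 204.11660972],
       [  0.        ,   0.        ,   1.        ]]), 'position': array([483.42695981, 612.74466838, 943.46814823]), 'rotation': array([ 0.71058736, -0.00447199, -3.07185493])}
top {'intrinsics': array([[464.71678387,   0.        , 275.21886351],
       [  0.        , 464.71678387, 207.50508898],
       [  0.        ,   0.        ,   1.        ]]), 'position': array([ 326.06165968, -113.32853132, 1126.2040551 ]), 'rotation': array([ 0.20552962, -0.00334974, -1.48253934])}
wrist {'intrinsics': array([[331.56122045,   0.        , 280.10338476],
       [  0.        , 331.56122045, 207.54090787],
       [  0.        ,   0.        ,   1.        ]]), 'position': array([ 336.68292904, -532.27474917,  373.39898204]), 'rotation': array([-3.12558202e-01,  8.50859316e-04, -1.13276210e+00])}
```

View pics/side0.png

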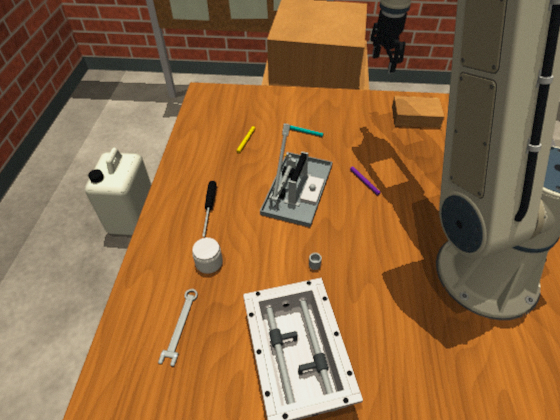

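View pics/top0.png

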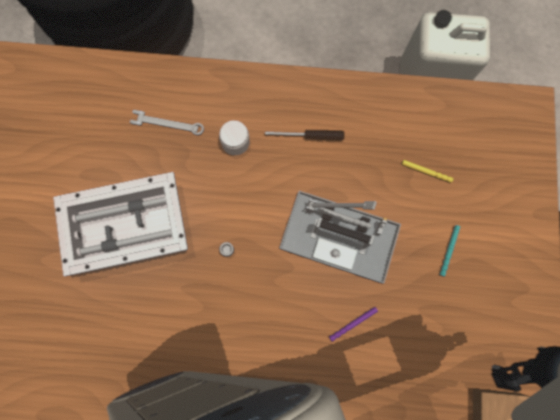

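View pics/wrist0.png

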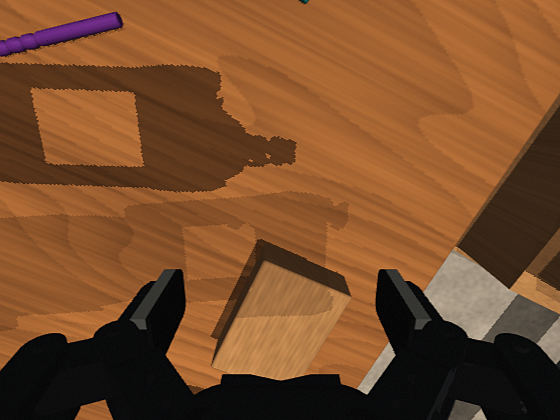

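```bash
python3 - <<'E'
import cv2
a=cv2.imread("pics/top0.png")[180:290,270:410]
b=cv2.imread("pics/side0.png")[115:230,250:340]
cv2.imwrite("pics/c1.png",cv2.resize(a,None,fx=5,fy=5,interpolation=cv2.INTER_CUBIC))
cv2.imwrite("pics/c2.png",cv2.resize(b,None,fx=5,fy=5,interpolation=cv2.INTER_CUBIC))
E
cat > h.py <<'E'
import numpy as np,cv2
from scipy.spatial.transform import Rotation as R
CAL={}
def cal(n):
    from rig import r
    return r.get_calibration(n)
def ray(c,u,v):
    K=c['intrinsics'];Rm=R.from_euler('xyz',c['rotation']).as_matrix()
    d=np.array([(u-K[0,2])/K[0,0],-(v-K[1,2])/K[1,1],-1.])
    return np.array(c['position']),Rm@d
def onz(c,u,v,z):
    p,d=ray(c,u,v); return p+d*(z-p[2])/d[2]
def two(c1,uv1,c2,uv2):
    p,d=ray(c1,*uv1);q,e=ray(c2,*uv2);d/=np.linalg.norm(d);e/=np.linalg.norm(e)
    s=np.linalg.lstsq(np.c_[d,-e],q-p,rcond=None)[0]
    a=p+d*s[0];b=q+e*s[1];return (a+b)/2,np.linalg.norm(a-b)
def proj(c,P):
    K=c['intrinsics'];Rm=R.from_euler('xyz',c['rotation']).as_matrix()
    x=Rm.T@(np.array(P)-c['position']);return K[0,0]*x[0]/-x[2]+K[0,2],K[1,1]*-x[1]/-x[2]+K[1,2]
E
```

```text
(no output)
```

View pics/c1.png

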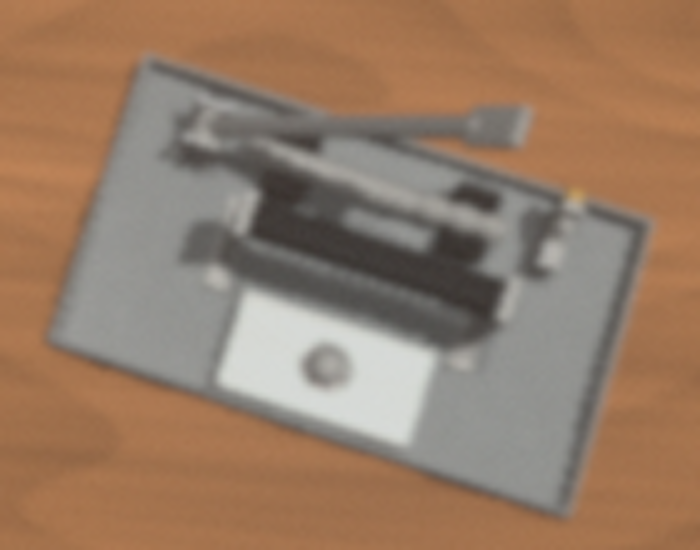

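View pics/c2.png

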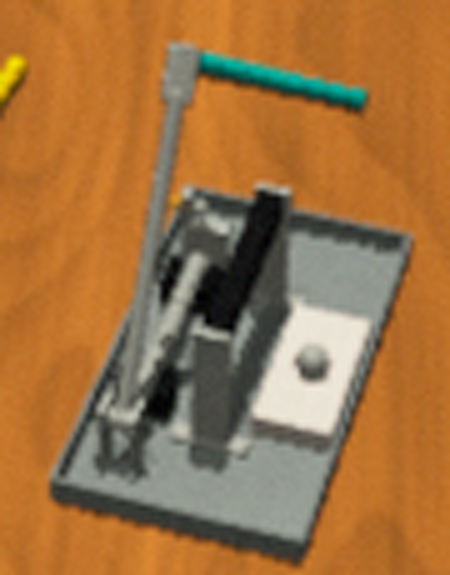

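Run:
```python
from h import *
t=cal("top");s=cal("side")
T=np.array([[146,58],[652,222],[570,517],[49,345]])/5.+[270,180]-.4
P=np.array([onz(t,*p,18) for p in T]);print(P.round(1));print([np.linalg.norm(P[i]-P[i-1]).round(1) for i in range(4)]);print(P.mean(0))
d=(P[1]-P[0])+(P[2]-P[3]);print("yaw",np.arctan2(d[1],d[0]))
S=np.array([[410,238],[300,560],[55,492]])/5.+[250,115]-.4
print([onz(s,*p,z).round(1) for p,z in zip(S,[18,0,18])])
ct=np.array([500,123])/5+[270,180]-.4; cs=np.array([181,72])/5+[250,115]-.4
print("tab",two(t,ct,s,cs))
print("ball",two(t,np.array([326,366])/5+[270,180]-.4,s,np.array([313,362])/5+[250,115]-.4))
H=[(54,197),(173,174),(187,250),(65,275)]
Q=np.array([onz(t,*p,80) for p in H]);print(Q.round(1),Q.mean(0),[np.linalg.norm(Q[i]-Q[i-1]).round(1) for i in range(4)])
H=[(244,293),(323,281),(358,403)]
print([onz(s,*p,80).round(1) for p in H])
```

```text
[[ 602.4 -150.7   18. ]
 [ 542.7 -401.1   18. ]
 [ 398.1 -367.2   18. ]
 [ 457.4 -115.5   18. ]]
[np.float64(149.2), np.float64(257.4), np.float64(148.5), np.float64(258.7)]
[ 500.14850003 -258.62398985   18.        ]
yaw -1.8034073490293057
[array([ 401. , -366.5,   18. ]), array([ 461.5, -119.5,    0. ]), array([ 601.6, -143.9,   18. ])]
tab (array([ 541.40510999, -289.64254757,  204.93573791]), np.float64(0.16491546117129546))
ball (array([ 458.62590936, -247.24620775,   26.28596374]), np.float64(1.0853943448834606))
[[523.  412.9  80. ]
 [602.  147.   80. ]
 [428.4  91.9  80. ]
 [348.9 355.5  80. ]] [475.57739757 251.83480161  80.        ] [np.float64(183.2), np.float64(277.4), np.float64(182.1), np.float64(275.3)]
[array([606.1, 144.2,  80. ]), array([427.1, 100. ,  80. ]), array([357.2, 362.3,  80. ])]
```

```bash
cat >> h.py <<'E'
TC=np.array([500.5,-258.0,0]);TY=-1.803
def tw(p,yaw=TY): # tray->world
    c,s=np.cos(yaw),np.sin(yaw);p=np.array(p,float);return TC+np.array([c*p[0]-s*p[1],s*p[0]+c*p[1],p[2]])
def units(frm,to,psi): # tool-axis units (tool down, yaw psi)
    d=np.array(to)-np.array(frm);c,s=np.cos(psi),np.sin(psi)
    return np.array([c*d[0]+s*d[1],s*d[0]-c*d[1],-d[2]])/30
E
python3 - <<'E'
from h import *
psi=TY+np.pi;p0=np.array([264.8,-565.7,252.5])
prev=None
for th in [1.1,1.0,.9,.8,.7,.6,.5,.4,.3,.2,.1,.05,0]:
    r=195+16*(1-th/1.1)
    e=(-90+r*np.cos(th)-3*np.sin(th)-11,43,37+r*np.sin(th)+3*np.cos(th)+22)
    w=tw(e)
    print(th,np.round(e,1),w.round(1),units(prev,w,psi).round(2) if prev is not None else units(p0,w+[0,0,50],.4377).round(2)); prev=w
print((psi-.4377)/np.radians(8))
E
```

```text
1.1 [-15.2  43.  234.1] [ 545.8 -253.1  234.1] [12.9  -5.47 -1.05]
1.0 [  2.6  43.  225.9] [ 541.7 -270.4  225.9] [-0.59  0.    0.27]
0.9 [ 19.7  43.  215.9] [ 537.8 -287.   215.9] [-0.57 -0.    0.33]
0.8 [ 35.7  43.  204.1] [ 534.1 -302.7  204.1] [-0.54  0.    0.39]
0.7 [ 50.7  43.  190.7] [ 530.7 -317.2  190.7] [-0.5   0.    0.45]
0.6 [ 64.2  43.  175.7] [ 527.6 -330.4  175.7] [-0.45 -0.    0.5 ]
0.5 [ 76.3  43.  159.3] [ 524.8 -342.2  159.3] [-0.4   0.    0.55]
0.4 [ 86.8  43.  141.7] [ 522.4 -352.4  141.7] [-0.35 -0.    0.59]
0.3 [ 95.5  43.  122.9] [ 520.4 -360.9  122.9] [-0.29 -0.    0.62]
0.2 [102.3  43.  103.3] [ 518.8 -367.5  103.3] [-0.23  0.    0.65]
0.1 [107.2  43.   82.9] [ 517.7 -372.2   82.9] [-0.16  0.    0.68]
0.05 [108.9  43.   72.5] [ 517.3 -373.8   72.5] [-0.06 -0.    0.35]
0 [110.  43.  62.] [ 517.  -374.9   62. ] [-0.04 -0.    0.35]
6.4521683556295555
```

Call:
carry_out:
  rows: "0 1 -0.45 -0.85 0; 0 1 -0.45 -0.85 0; 0 1 -0.45 0 0; 0 1 -0.45 0 0; 0 1 -0.45 0 0; 0 1 -0.45 0 0; 0 1 -0.45 0 0; 0 1 -0.45 0 0; 0 1 -0.45 0 0; 0 1 -0.45 0 0; 0 1 -0.45 0 0; 0 1 -0.45 0 0"
  newtons: 40

```text
clock: 1.65
eef_pos: [522.8, -265.8, 304.0]
tcp_rot: [-3.141, 0.0, 0.438]
contact_force: [-0.1, 0.3, 0.2]
opening: 0.0
```

Call:
carry_out:
  rows: "0 0.9 0 0 0; 0 0 0 0 -0.95; 0 0 0 0 -0.95; 0 0 0 0 -0.95; 0 0 0 0 -0.95; 0 0 0 0 -0.95; 0 0 0 0 -0.95; 0 0 0 0 -0.75; 0 0 0 0 0"

```text
clock: 2.78
eef_pos: [547.2, -255.7, 304.1]
tcp_rot: [-3.141, 0.0, 1.337]
contact_force: [0.4, 0.9, 0.1]
opening: -0.0
```

Run:
```python
from h import *
from rig import r
st=r.sense();print(st['clock'],st['eef_pos'],st['tcp_rot'],st['contact_force'],st['opening'],st['qpos'])
psi=TY+np.pi
print(units(st['eef_pos'],[545.8,-253.1,234.1],st['tcp_rot'][2]), (st['tcp_rot'][2]-psi)/np.radians(8))
cv2.imwrite("pics/w1.png",r.grab_frame("wrist"));cv2.imwrite("pics/t1.png",r.grab_frame("top"))
```

```text
2.775 [ 547.20689818 -255.67787896  304.0783602 ] [-3.14145634e+00  1.20828068e-04  1.33746867e+00] [0.43017985 0.87099179 0.09117196] -0.00016213767000479307 [-4.39505115e-01  2.77104830e-01  1.62398469e+00 -1.54522536e-04
  1.24061183e+00 -2.06127342e-01]
[ 0.07275756 -0.06549407  2.33261201] -0.008049948775874286
```

View pics/w1.png

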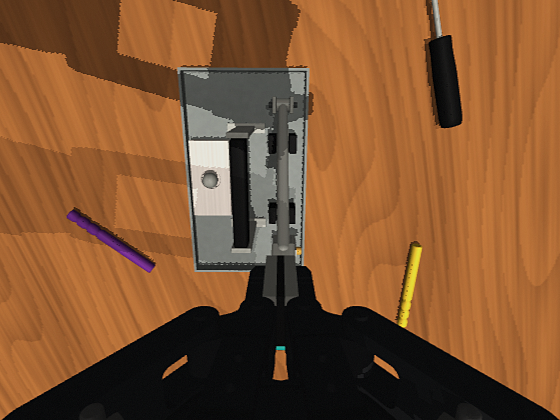

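Call:
carry_out:
  rows: "0 0 -0.05 0.8 0; 0 0 0 0.8 0; 0 0 0 0.7 0; 0 -0.59 0 0.27 0; 0 -0.57 0 0.33 0; 0 -0.54 0 0.39 0; 0 -0.5 0 0.45 0; 0 0 0 0 0"

```text
clock: 3.88
eef_pos: [529.1, -320.1, 190.7]
tcp_rot: [-3.14, -0.001, 1.337]
contact_force: [-0.5, -0.1, 1.2]
opening: -0.003
```

Run:
```python
from h import *
from rig import r
st=r.sense();print(st['clock'],st['eef_pos'],st['contact_force'])
cv2.imwrite("pics/w2.png",r.grab_frame("wrist"));cv2.imwrite("pics/s2.png",r.grab_frame("side"))
a=cv2.imread("pics/s2.png")[80:240,220:360];cv2.imwrite("pics/s2c.png",cv2.resize(a,None,fx=4,fy=4))
```

```text
3.875 [ 529.09549434 -320.14170841  190.72967999] [-0.46185903 -0.08820334  1.23519707]
```

View pics/s2c.png

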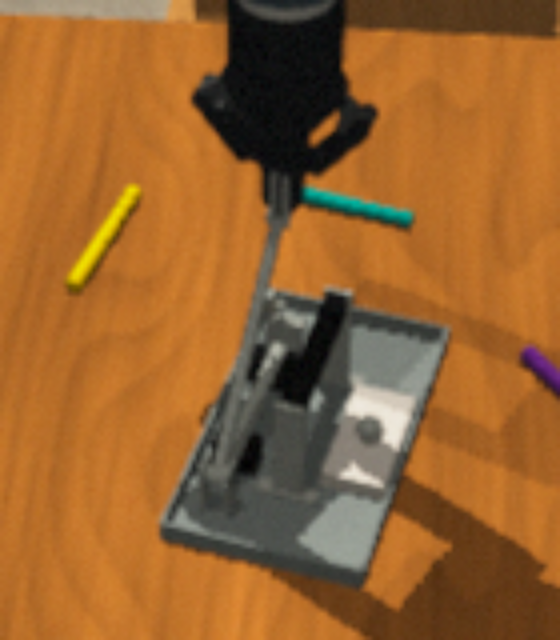

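View pics/w2.png

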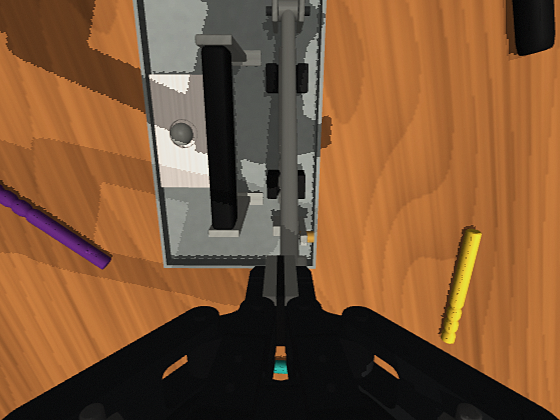

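Call:
carry_out:
  rows: "0 -0.45 0 0.5 0; 0 -0.4 0 0.55 0; 0 -0.35 0 0.59 0; 0 -0.29 0 0.62 0; 0 -0.23 0 0.65 0; 0 0 0 0 0"

```text
clock: 4.72
eef_pos: [517.0, -369.1, 102.5]
tcp_rot: [-3.138, -0.001, 1.338]
contact_force: [0.2, -0.0, 0.1]
opening: 0.004
```

Run:
```python
from h import *
from rig import r
st=r.sense();print(st['clock'],st['eef_pos'],st['contact_force'])
cv2.imwrite("pics/w3.png",r.grab_frame("wrist"));cv2.imwrite("pics/s3.png",r.grab_frame("side"))
a=cv2.imread("pics/s3.png")[80:240,220:360];cv2.imwrite("pics/s3c.png",cv2.resize(a,None,fx=4,fy=4))
```

```text
4.725 [ 517.01726997 -369.08200759  102.51327508] [ 0.20445437 -0.0424694   0.09107673]
```

View pics/s3c.png

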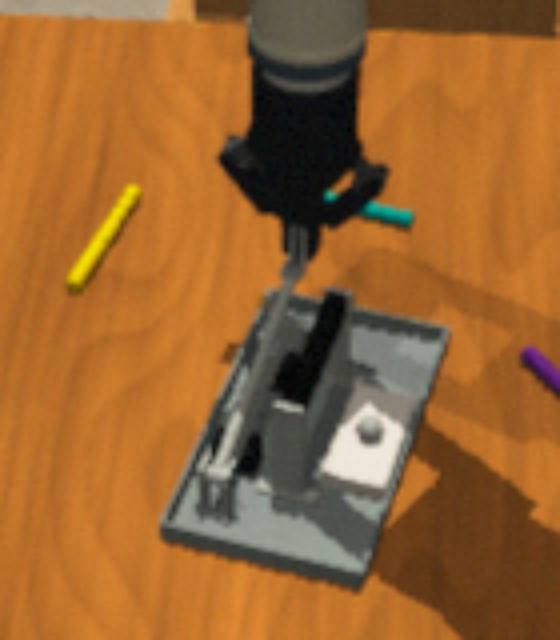

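View pics/w3.png

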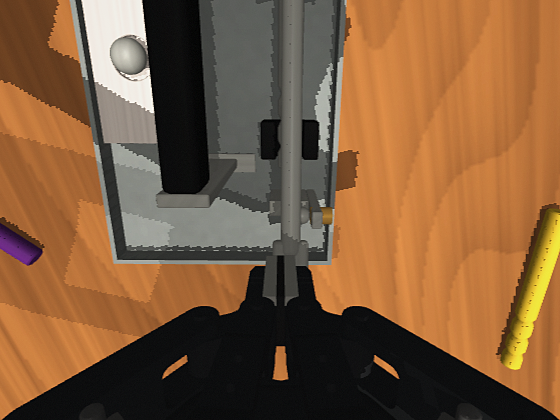

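Call:
carry_out:
  rows: "0 -0.12 0 0.5 0; 0 -0.06 0 0.4 0; 0 0 0 0.2 0; 0 0 0 0.1 0"

```text
clock: 5.32
eef_pos: [516.8, -374.6, 68.2]
tcp_rot: [-3.141, -0.0, 1.338]
contact_force: [-0.6, -0.8, 0.0]
opening: 0.0
```

Call:
carry_out:
  rows: "0 0 0 0.1 0; 0 0 0 0.1 0; 0 0 0 0 0"

```text
clock: 5.7
eef_pos: [517.0, -374.6, 62.7]
tcp_rot: [-3.142, 0.0, 1.339]
contact_force: [-0.5, 0.1, 0.2]
opening: 0.0
```

Call:
carry_out:
  rows: "0 0 0 0.05 0; 0 0 0 0.05 0; 0 0 0 0 0"

```text
clock: 6.08
eef_pos: [517.5, -375.0, 61.3]
tcp_rot: [3.14, 0.001, 1.338]
contact_force: [-2.8, 1.1, 13.9]
opening: 0.003
```

Run:
```python
from h import *
from rig import r
st=r.sense();print(st['clock'],st['eef_pos'],st['contact_force'])
cv2.imwrite("pics/w4.png",r.grab_frame("wrist"));cv2.imwrite("pics/s4.png",r.grab_frame("side"))
a=cv2.imread("pics/s4.png")[80:240,220:360];cv2.imwrite("pics/s4c.png",cv2.resize(a,None,fx=4,fy=4))
```

```text
6.075 [ 517.45079988 -374.99193465   61.3132758 ] [-2.83811647  1.07318293 13.8962303 ]
```

View pics/s4c.png

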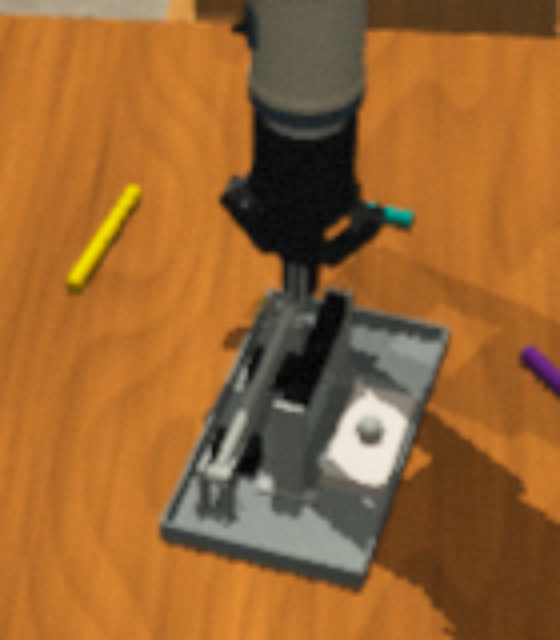

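View pics/w4.png

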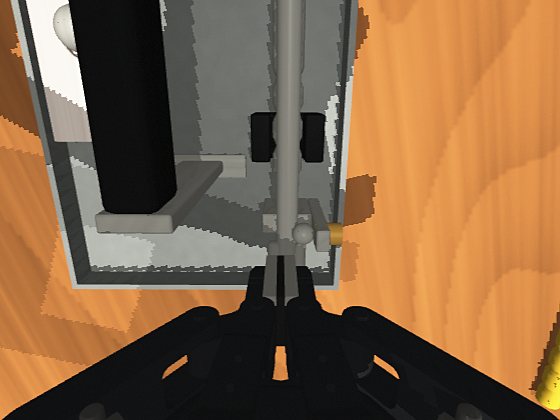

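Call:
carry_out:
  rows: "0 0 0 0.04 0; 0 0 0 0 0; 0 0 0 0 0"

```text
clock: 6.55
eef_pos: [517.6, -375.0, 60.9]
tcp_rot: [3.14, 0.001, 1.338]
contact_force: [-4.0, 2.8, 21.4]
opening: 0.001
```

Call:
carry_out:
  rows: "0 0 0 -0.6 0; 0 0 0 -1 0; 0 0 0 -1 0; 0 0 0 -1 0; 0.5 0.6 -0.3 -1 0; 0.5 0.6 -0.3 -0.8 0; 0.5 0.6 -0.3 0 0; 0.5 0.6 -0.3 0 0; 0.5 0.6 -0.23 0 0; 0.5 0.67 0 0 0; 0.5 0 0 0 0; 0.5 0 0 0 0"

```text
clock: 8.05
eef_pos: [501.0, -257.5, 220.5]
tcp_rot: [3.142, 0.0, 1.339]
contact_force: [-0.5, -0.3, 0.4]
opening: 0.498
```

Run:
```python
from h import *
from rig import r
st=r.sense();print(st['clock'],st['eef_pos'],st['tcp_rot'],st['contact_force'],st['opening'])
print(r.get_calibration("wrist"))
for n in("wrist","top","side"):cv2.imwrite(f"pics/{n}5.png",r.grab_frame(n))
a=cv2.imread("pics/side5.png")[80:240,220:360];cv2.imwrite("pics/s5c.png",cv2.resize(a,None,fx=4,fy=4))
```

```text
8.05 [ 500.9527028  -257.54875738  220.45404377] [3.14157583e+00 2.41669895e-04 1.33909300e+00] [-0.50360731 -0.26628346  0.39395232] 0.4979124300339521
{'intrinsics': array([[331.56122045,   0.        , 280.10338476],
       [  0.        , 331.56122045, 207.54090787],
       [  0.        ,   0.        ,   1.        ]]), 'position': array([ 519.37376922, -180.56628507,  341.21036678]), 'rotation': array([-0.313418  , -0.00091615, -0.23147892])}
```

View pics/s5c.png

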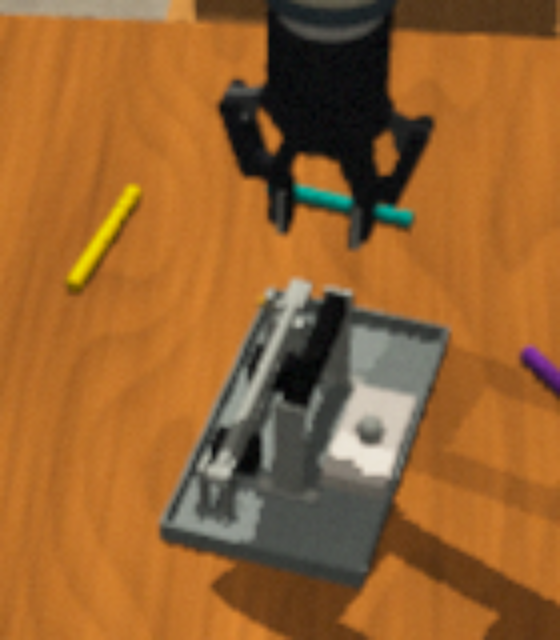

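View pics/wrist5.png

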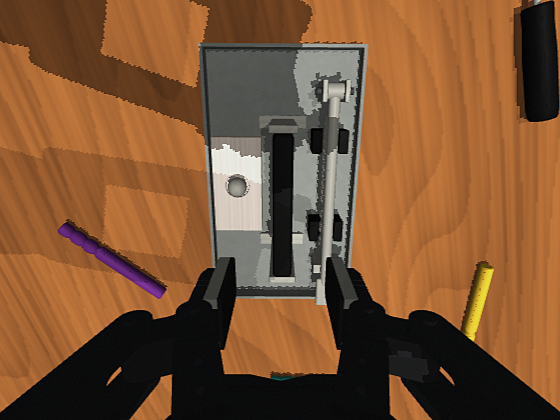

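View pics/top5.png

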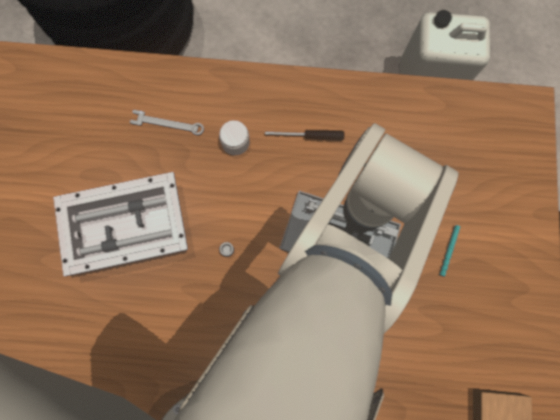

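Run:
```python
from h import *
from rig import r
w=cal("wrist");s=cal("side")
P=np.array([onz(w,*p,18) for p in [(201,44.5),(367.5,44.5),(348,299),(213,297)]]);print(P.round(1),P.mean(0));d=P[3]-P[0]+P[2]-P[1];print(np.arctan2(d[1],d[0]))
G=[onz(w,*p,96) for p in [(273,133),(293.5,133),(294,276.5),(272,276.5)]];print(np.round(G,1),np.mean(G,0));d=G[3]-G[0]+G[2]-G[1];print(np.arctan2(d[1],d[0]))
for z,x in((40,108),(56,106),(40,124)):
  q=tw((x,45,z));print(x,z,"wrist",proj(w,q),"side",proj(s,q))
i=cv2.imread("pics/wrist5.png")[30:320,190:380];cv2.imwrite("pics/w5c.png",cv2.resize(i,None,fx=3,fy=2.06*1.0) if 0 else cv2.resize(i[190:],None,fx=4,fy=4))
i=cv2.imread("pics/side5.png")[140:210,255:325];cv2.imwrite("pics/s5d.png",cv2.resize(i,None,fx=8,fy=8))
```

```text
[[ 462.2 -119.5   18. ]
 [ 605.4 -153.4   18. ]
 [ 544.7 -406.    18. ]
 [ 397.7 -368.4   18. ]] [ 502.50441782 -261.8142965    18.        ]
-1.815498643941127
[[ 509.1 -202.    96. ]
 [ 523.6 -205.4   96. ]
 [ 498.4 -319.9   96. ]
 [ 480.6 -315.7   96. ]] [ 502.9336261 -260.7406218   96.       ]
-1.8022094920303446
108 40 wrist (np.float64(322.8021536922651), np.float64(289.57806260220895)) side (np.float64(294.3104748997213), np.float64(153.60534215641619))
106 56 wrist (np.float64(324.87405519805986), np.float64(296.59076282392334)) side (np.float64(294.2351173214494), np.float64(150.19175263062687))
124 40 wrist (np.float64(322.2046709166202), np.float64(302.870840098998)) side (np.float64(295.74980817706216), np.float64(150.31702851909938))
```

View pics/w5c.png

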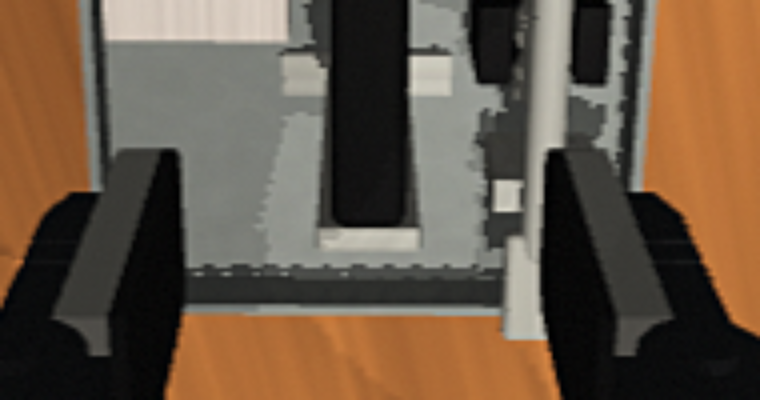

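View pics/s5d.png

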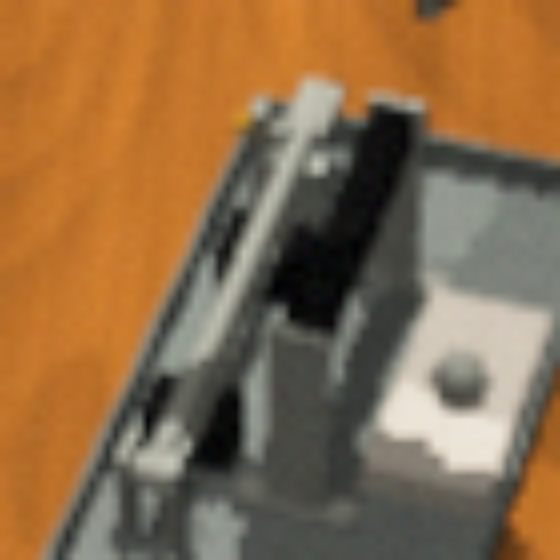

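Call:
carry_out:
  rows: "0.5 -0.05 0.05 0.9 0; 0.5 0 0 0.9 0; 0.5 0 0 0.9 0; 0.5 0 0 0.9 0; 0.5 0 0 0.6 0; 0.5 0 0 0.27 0; 0.5 0 0 0 0"
  newtons: 80

```text
clock: 9.07
eef_pos: [501.7, -259.5, 86.4]
tcp_rot: [-3.141, -0.0, 1.338]
contact_force: [0.5, 0.5, 0.5]
opening: 0.501
```

Run:
```python
from h import *
from rig import r
st=r.sense();print(st['clock'],st['eef_pos'],st['contact_force'],st['opening'])
cv2.imwrite("pics/w6.png",r.grab_frame("wrist"))
```

```text
9.075 [ 501.72481361 -259.49288949   86.37235471] [0.51906226 0.52906281 0.48062256] 0.5010722768677175
```

View pics/w6.png

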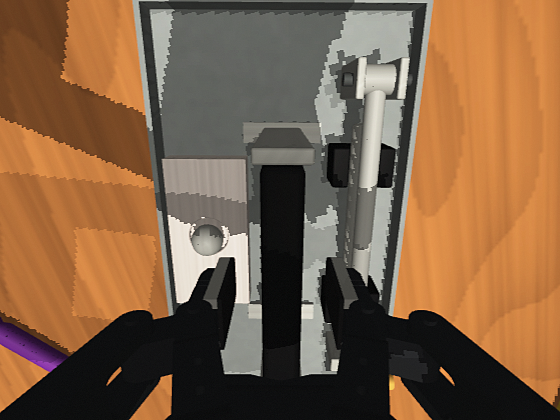

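Call:
carry_out:
  rows: "0.35 0 0 0 0; 0.28 0 0 0 0; 0.22 0 0 0 0; 0.15 0 0 0 0; 0 0 0 0 0; 0 0 0 0 0; 0 0 0 0 0; 0 0 0 0 0"
  newtons: 80

```text
clock: 10.12
eef_pos: [502.1, -259.5, 87.0]
tcp_rot: [3.141, 0.0, 1.338]
contact_force: [-0.5, 0.7, 6.6]
opening: 0.176
```

Call:
carry_out:
  rows: "0 0 0 -0.03 0; 0 0 0 -0.06 0; 0 0 0 -0.1 0; 0 0 0 -0.14 0; 0 0 0 -0.16 0; 0 0 0 -0.16 0; 0 0 0 -0.12 0; 0 0 0 -0.08 0; 0 0 0 -0.04 0; 0 0 0 0 0"

```text
clock: 11.38
eef_pos: [501.7, -259.4, 113.2]
tcp_rot: [-3.142, 0.0, 1.338]
contact_force: [0.6, 0.1, -7.4]
opening: 0.174
```

Run:
```python
from h import *
from rig import r
st=r.sense();print(st['clock'],st['eef_pos'],st['tcp_rot'],st['contact_force'],st['wrist_torque'],st['opening'])
for n in("wrist","side"):cv2.imwrite(f"pics/{n}7.png",r.grab_frame(n))
a=cv2.imread("pics/side7.png")[80:240,220:360];cv2.imwrite("pics/s7c.png",cv2.resize(a,None,fx=4,fy=4))
```

```text
11.375 [ 501.70433298 -259.40119801  113.19190146] [-3.14157663e+00  1.88904006e-05  1.33840502e+00] [ 0.58202591  0.06227165 -7.36154097] [0.05062816 0.04975951 0.01059242] 0.1737763673613553
```

View pics/s7c.png

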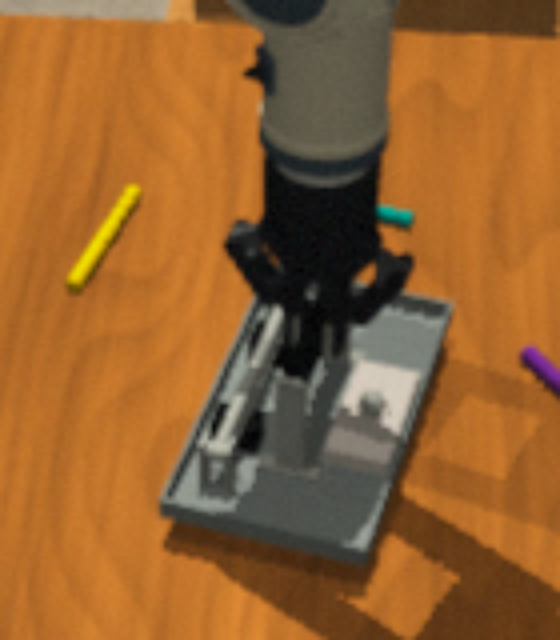

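View pics/wrist7.png

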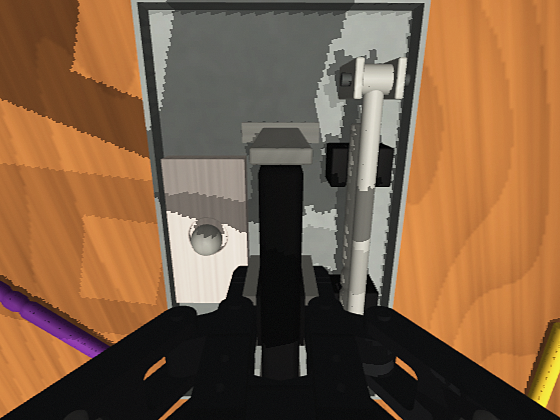

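Call:
carry_out:
  rows: "0 0 0 -0.1 0; 0 0 0 -0.2 0; 0 0 0 -0.35 0; 0 0 0 -0.5 0; 0 0 0 -0.6 0; 0 0 0 -0.6 0; 0 0 0 -0.6 0; 0 0 0 -0.6 0; 0 0 0 -0.5 0; 0 0 0 -0.4 0; 0 0 0 -0.25 0; 0 0 0 -0.1 0"

```text
clock: 12.98
eef_pos: [501.7, -259.4, 257.4]
tcp_rot: [3.142, -0.0, 1.338]
contact_force: [-0.6, 0.7, -7.6]
opening: 0.176
```

Call:
carry_out:
  rows: "0 0.1 -0.03 0 0; 0 0.2 -0.06 0 0; 0 0.3 -0.09 0 0; 0 0.4 -0.11 0 0; 0 0.5 -0.14 0 0; 0 0.6 -0.17 0 0; 0 0.7 -0.2 0 0; 0 0.7 -0.2 0 0; 0 0.7 -0.2 0 0; 0 0.7 -0.2 0 0; 0 0.7 -0.2 0 0; 0 0.7 -0.2 0 0"

```text
clock: 14.48
eef_pos: [492.3, -61.4, 257.3]
tcp_rot: [3.141, -0.0, 1.339]
contact_force: [-0.3, -0.8, -7.3]
opening: 0.175
```

Call:
carry_out:
  rows: "0 0.7 -0.2 0 0; 0 0.7 -0.2 0 0; 0 0.7 -0.2 0 0; 0 0.7 -0.2 0 0; 0 0.7 -0.2 0 0; 0 0.7 -0.2 0 0; 0 0.7 -0.2 0 0; 0 0.7 -0.2 0 0; 0 0.7 -0.2 0 0; 0 0.7 -0.2 0 0; 0 0.7 -0.2 0 0; 0 0.7 -0.2 0 0"

```text
clock: 15.98
eef_pos: [479.9, 200.2, 257.3]
tcp_rot: [3.142, -0.0, 1.339]
contact_force: [0.4, -0.5, -7.3]
opening: 0.174
```

Call:
carry_out:
  rows: "0 0.6 -0.17 0 0; 0 0.4 -0.11 0 0; 0 0.3 -0.09 0 0; 0 0.2 -0.06 0 0; 0 0.1 -0.03 0 0; 0 0.1 0 0 0; 0 0 0 0 0; 0 0 0 0 0"

```text
clock: 16.98
eef_pos: [479.0, 251.3, 257.2]
tcp_rot: [-3.142, 0.0, 1.338]
contact_force: [-0.2, -0.1, -7.4]
opening: 0.173
```

Run:
```python
from h import *
from rig import r
st=r.sense();print(st['clock'],st['eef_pos'],st['tcp_rot'],st['contact_force'],st['wrist_torque'],st['opening'],st['qpos'])
for n in("wrist","side","top"):cv2.imwrite(f"pics/{n}8.png",r.grab_frame(n))
```

```text
16.975 [479.01995966 251.32657252 257.1660273 ] [-3.14152066e+00  1.59929023e-04  1.33817069e+00] [-0.21738274 -0.07880197 -7.42231559] [ 0.02155353 -0.00859228 -0.01028479] 0.17308631589744927 [ 4.80457793e-01  2.18762647e-01  1.80923414e+00 -8.23169784e-05
  1.11375493e+00  7.13119764e-01]
```

View pics/side8.png

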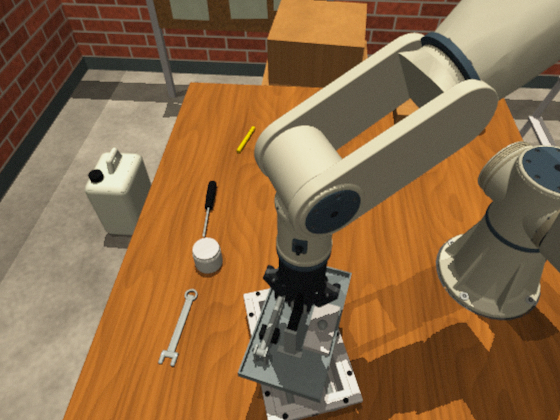

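View pics/wrist8.png

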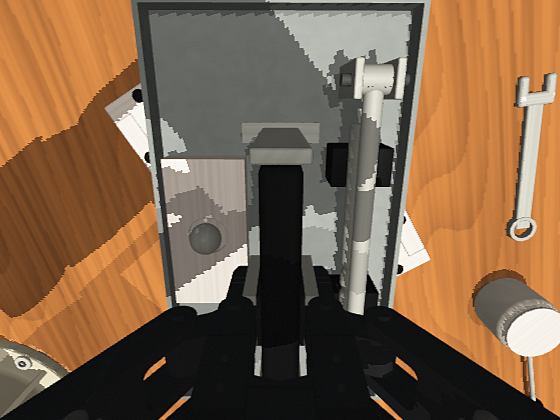

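View pics/top8.png

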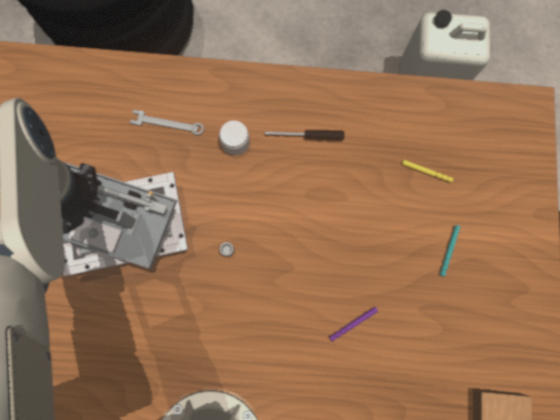

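Call:
carry_out:
  rows: "0 0 0 0 -0.15; 0 0 0 0 -0.3; 0 0 0 0 -0.45; 0 0 0 0 -0.5; 0 0 0 0 -0.5; 0 0 0 0 -0.5; 0 0 0 0 -0.5; 0 0 0 0 -0.4; 0 0 0 0 -0.25; 0 0 0 0 -0.15; 0 0 0 0 0; 0 0 0 0 0"

```text
clock: 18.62
eef_pos: [479.0, 251.6, 257.2]
tcp_rot: [3.142, -0.0, 1.855]
contact_force: [0.1, 0.7, -8.2]
opening: 0.173
```

Call:
carry_out:
  rows: "0 0 0 0 0; 0 0 0 0 0; 0 0 0 0 0; 0 0 0 0 0"

```text
clock: 19.12
eef_pos: [479.0, 251.6, 257.2]
tcp_rot: [-3.142, 0.0, 1.855]
contact_force: [0.9, -0.5, -8.4]
opening: 0.171
```

Run:
```python
from h import *
from rig import r
st=r.sense();print(st['clock'],st['eef_pos'],st['tcp_rot'],st['contact_force'],st['wrist_torque'],st['opening'],abs(st['qvel']).max())
for n in("wrist","side","top"):cv2.imwrite(f"pics/{n}9.png",r.grab_frame(n))
a=cv2.imread("pics/side9.png")[250:420,220:370];b=cv2.imread("pics/top9.png")[140:310,40:210]
cv2.imwrite("pics/c9.png",cv2.resize(np.hstack([a,b]),None,fx=2.4,fy=2.4))
```

```text
19.125 [478.99025408 251.56894926 257.17485261] [-3.14156065e+00  1.37086566e-05  1.85501965e+00] [ 0.89260156 -0.48176988 -8.44511919] [-0.02176577  0.0047114   0.01685963] 0.17070818645581778 0.002400392433815581
```

View pics/c9.png

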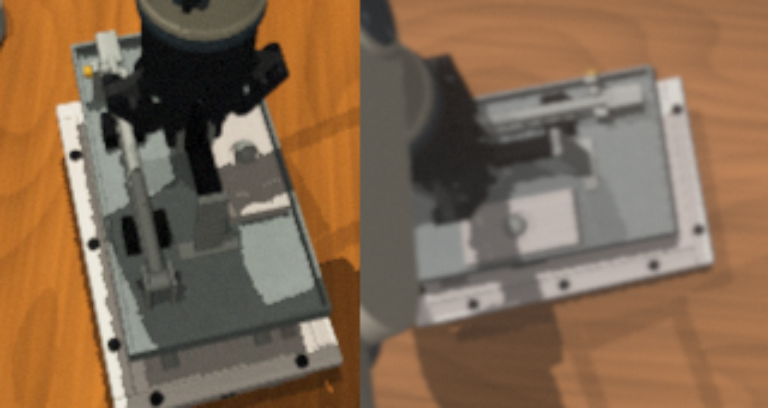

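View pics/wrist9.png

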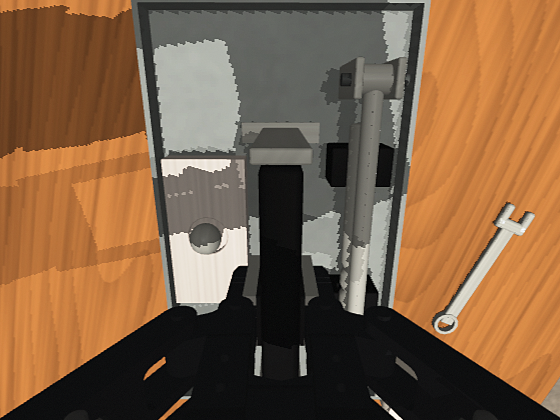

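Run:
```python
from h import *
t=cal("top");s=cal("side")
print("tab",two(t,(152.5,180.2),s,(264.8,267.5)))
print("ball",two(t,((517-360)/2.4+40,222/2.4+140),s,(244/2.4+220,152/2.4+250)))
for z in(40,56):
  import h; h.TC=np.array([479,251.6,170]); q=tw((108,45,z),1.855-np.pi);print(q,proj(t,q),proj(s,q))
for n,o in(("side",(245,255)),("top",(120,160))):
  i=cv2.imread(f"pics/{n}9.png")[o[1]:o[1]+50,o[0]:o[0]+50];cv2.imwrite(f"pics/{n}9z.png",cv2.resize(i,None,fx=10,fy=10,interpolation=cv2.INTER_CUBIC))
```

```text
tab (array([552.26366043, 154.48558673, 209.49351321]), np.float64(2.278848882715325))
ball (array([437.08550922, 238.44585653, 194.37939905]), np.float64(1.6014145249836997))
[552.47729693 160.55008602 210.        ] (np.float64(149.63628853713038), np.float64(179.23582613533557)) (np.float64(264.92268414108264), np.float64(270.09879622239976))
[552.47729693 160.55008602 226.        ] (np.float64(147.55108537531558), np.float64(177.13114991876364)) (np.float64(264.66739594150283), np.float64(265.78788138276985))
```

View pics/top9z.png

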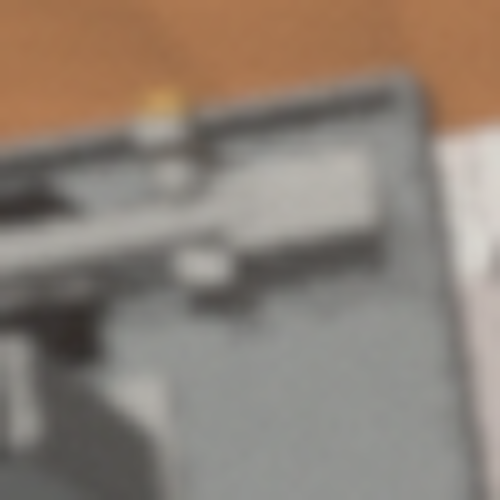

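View pics/side9z.png

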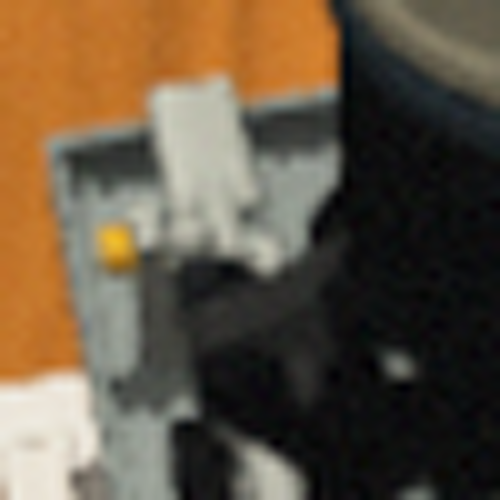

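Triangulation puts the tab's top about 209.5 mm up, against 210 mm expected when shut. The sprung ball stands over the bar beside the catch post, so the keeper is home. Handing in.

```bash
python3 -c "
from rig import r
print(r.sign_off())"
```

```text
the job is handed in; nothing more can be done
None
```

The job is handed in with the arm holding the loaded tray level and still over the middle of the shift housing, finished at about 19 s of the 61 s allowed. Sign-off gives no verdict.

- **Keeper:** I swung the bar down with the closed fingers and pressed it to its hard stop, where the push reached about 21 N. I did not see a separate snap in the force readings. I judged it home by the tab height after the carry: 209.5 mm, against 210 mm expected if shut and about 226 mm at the start of the catch. The view of the sprung ball over the bar agreed.
- **Lift and carry:** I gripped the handle at 80 N, lifted slowly, carried it with the tool pointing straight down, and turned the tray to line up with the housing.
- **Final position:** The TCP is at (479.0, 251.6, 257.2) mm, tilt is below 0.001 rad and the joints are practically still. The tray's underside is about 90 mm above the housing flange.
- **Load and ball:** The wrist carries about 7.4–8.4 N, which fits the loaded tray. The ball is still in its pocket in the last pictures.
- **Other tools:** The wrench, screwdriver, tin and socket looked unmoved in the pictures taken over the housing before the final turn.

**Disagreements:**
- The top and side cameras put the housing's middle about 6 mm apart in x, so I aimed between them.
- My estimates of the tray's centre from different cameras differed by 2–3 mm.
- The final tab position along the bar came out about 6 mm off, because I picked a pixel nearer its end.

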